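# Open the touch-latch cupboard

## Task

A whetstone lies on the worktop in front of the left-hand door of the small push-to-open cupboard and blocks its swing. First slide the stone along the worktop to the right with the fingers, without lifting it, until it lies in front of the right-hand door and no longer before the left one. Then press the left-hand door in (a small steel disc near its free upper corner marks the touch spot) and let go, so that its catch releases and the spring swings the door ajar; leave the right-hand door shut and the two cups where they are.

Things in the scene. Friction and masses are not known exactly. Their poses are not given: they have to be found in the camera images.
- cabinet: Small fixed wooden cupboard, 360 mm wide (y), 110 mm deep without doors, 200 mm high, top bare. Origin: centre of its underside. +x points from the doors to its back, +y to the left door's side, z up. Shut doors' front faces at x = -79 mm; each door is 176 mm wide, 184 high (z 14 to 198 mm), 16 thick; they meet at y = 0.
- left_door (a joint): Left door, to be opened: angle in rad, 0 latched shut, positive out towards the robot (vertical hinge at cupboard x -63, y +179 mm), negative pressed in. The catch lets go about 3 mm in at the press spot (-0.02), hard stop 6.5 mm in (-0.045); 2.5 N suffices. Once released, a damped spring swings it within 2 s to about 0.6, where it stays, its free edge 100 mm out.
- right_door (a joint): Right-hand door, the mirror image of the left with the same catch, hinged on the cupboard's right side: angle in rad, 0 shut. It must stay shut.
- left_press (a point): Press spot of the left door: centre of a plain steel disc of 20 mm diameter on the door's front face, 30 mm from its free edge and 30 mm below its top edge (168 mm above the worktop; x -79, y +33 mm in the cupboard's frame when shut). Push along the cupboard's +x. Its x axis is normal to the door, inwards.
- stone_mid (a point): Centre of the dark grey whetstone on its base: a loose block 100 mm long (its x), 62 mm wide (its y), 38 mm high, about 0.7 kg, flat on the worktop; this point is 19 mm above the worktop. At the start its length points roughly away from the left door, its centre 80 to 95 mm in front of the door's face.
- cup: Bystander: light cup with a dark check pattern, 65 mm diameter, 78 mm high, standing left of the cupboard; origin at the centre of its underside.
- dark_cup: Bystander: plain black cup, 60 mm diameter, 58 mm high, standing in front of the cupboard's right-hand end, just beyond the right door; origin at the centre of its underside.
Things that resemble listed ones, but are neither listed nor needed, are in the scene too. Leave any white or yellow look-alike of the part that bears stone_mid alone.

How it is judged (in metres and radians):
On the way, in this order (a step that is already met when the one before it is completed fails the run):
1. the stone has been slid from before the left door while that door is still shut (y of stone_mid in the frame of cabinet below -0.04 m and value of joint left_door below 0.03 rad), for 0.1 s.
2. the left door has sprung ajar (value of joint left_door above 0.4 rad), for 0.2 s.
At the end, for the whole second after the job is handed in: The left door stands ajar (more than 0.4 rad) and the right door is shut (less than 0.03 rad). The stone lies flat and at rest on the worktop in front of the right door: its centre 40 to 200 mm right of the cupboard's middle and at most 260 mm in front of the cupboard's centre (value of joint left_door above 0.4 rad and value of joint right_door below 0.03 rad and y of stone_mid in the frame of cabinet between -0.2 and -0.04 m and x of stone_mid in the frame of cabinet above -0.26 m and height (world z) of stone_mid below 0.027 m and linear speed of stone below 0.01 m/s and angle between stone's own z axis and vertical below 0.1 rad); the robot touches nothing.
It fails at once if the stone is lifted or tipped (height (world z) of stone_mid above 0.031 m or angle between stone's own z axis and vertical above 0.3 rad).
It fails at once if the right door is opened (value of joint right_door above 0.05 rad).
It fails at once if a cup is disturbed (distance of any of cup, dark_cup from where it was at the start of the episode above 0.02 m or angle between any of cup, dark_cup's own z axis and vertical above 0.3 rad).
It also fails if it takes over 64 s, if anything falls off the work surface, if the arm or the gripper's body presses on something with over 40 N, if the wrist force passes 120 N, or if a joint passes its speed limit or range.

## Robot

A 6-joint arm with a two-finger parallel gripper is mounted at the origin on a cart in front of the work surface, level with it; the furniture and walls round the work are solid. World frame = base frame: x ahead of the robot, y to its left, z up, the work surface at z = 0. Lengths are in m, angles in degrees, forces in N, time in s.
With the tool pointing down it reaches from about 0.4 to 0.825 m from the base axis. Payload 7 kg.
Tool frame: the origin (TCP) lies on the centre line of the jaws, within the pads' length; the fingertips stand r.nose_length ahead of it and the grasp point (between the pads) lies 2 mm behind it (r.nose_length is the distance from the TCP to the fingertips, in m); z points along the fingers, y is the direction in which the jaws open and shut (so a half turn about z gives the same grasp; the last joint's range is limited). The gripper opens to 88 mm and grips with 3 to 60 N. Pads are 19 mm wide; open, the fingers measure 130 mm over their backs; the gripper's body (78 mm by 193 mm) begins 47 mm behind the grasp point.
Start: joints at [83.658, 20.546, 0.682, 0, -70.136, -16.507], TCP at [0.262, 0.622, 0.244] pointing down, gripper open.
Joint ranges: [-176.03, 176.03], [-82.01, 121.73], [-58.28, 71.71], [-173.87, 95.51], [-174.79, -0.11], [-173.66, 173.66]. Speed limits (degrees/s): [136.94, 136.94, 172.46, 180, 180, 180].

## Interface

Orientations are given as [roll, pitch, yaw] about the fixed x, y, z axes, in that order (R = Rz(yaw) Ry(pitch) Rx(roll)).
In Python, from plant import r gives the robot as it stands.
- The arm moves only by the tool apply_moves, never from a script. Its argument "targets" is a list of rows, each a list of 3 entries, a list of its own where there are three numbers: the shift along the tool's x, y, z scaled (see below), then the turn, a rotation vector about the tool's x, y, z scaled (see below), then the finger opening in mm, from 0 to 87.6. A call has 1 to 5 rows; each row shifts and turns the pose as measured when the row begins, along the tool's axes as they then stand; what a row does not reach is not made up. The controller multiplies each number of a shift by 0.04 m and each number of a turn by 8 degrees. A row lasts 1/10 s, in which the tool goes at most 50 mm and 8.59 degrees, less where a joint would pass 70% of its speed; a pose out of reach is approached as far as the arm can. A call with a number of a shift or a turn outside -1 to 1 is refused whole. A call with a gripper value outside its range is refused whole. The fingers move at their own pace and stop on an object; "squeeze" is the grip in N (left out, the last holds). Time passes only in rows, so rows that do not move let the fingers close. It gives the time, the measured TCP pose, the force and the opening at its end, in the units of the state.
- r.get_state(): the state, without advancing time (a new reading comes with each control period).
- r.capture(name): name is "scene" or "top" or "wrist"; returns a dict with "img" (480x640x3 uint8, blue, green, red), "z_map" (480x640 float32, m along the optical axis (not along the pixel's ray), 0 where there is no reading), "fx", "fy", "cx", "cy" (pixels), "camera_from_world" (4x4, takes a point from world to camera coordinates); the wrist camera has in their place "mount" (4x4, takes a point from camera to tool coordinates, whose origin is the TCP and whose axes are the flange's). Camera axes: x right, y up, looking along -z (the intrinsics and any distortion apply to the point x, -y, -z); pixel columns grow to the right and rows downward; lengths in m; the calibration is good to about 2 mm. The wrist camera is an equidistant fisheye: a pixel r from the principal point sees the ray r / f radians off the axis. A picture is of the moment at which its call begins: read the wrist's pose just before it.
- r.close_job(): hands the job in, once; it reports no verdict.
The state is a dict: "time_s": time; "joints": joint angles; "qd": joint speeds; "joint_torque": joint torques, N m; "tcp_pos": TCP position; "eef_rot": TCP orientation; "contact_force": force on the tool from outside, world axes, zero at the start; "moment": the same for the moment, N m; "gripper_width": finger opening in m.
Only numpy, scipy, OpenCV 4.12 (cv2) and the standard library are available. Lean on these libraries where they do the work, as an engineer would, in place of code of your own. Each camera call takes 0.05 s, during which the arm holds its last target.

## Working session

There is one attempt and no reset: what is moved stays moved. The work goes in short steps, Python scripts to look and compute and a tool call to move; the robot and the scene stay as the last step left them, time stands still between calls to the robot, and variables do not carry over. Pictures are saved under pics/ and viewed, and the job is handed in when it is done.

Besides the shell and the picture viewer there is one more tool, called after "Call:" by a JSON object that holds its "api" and its "payload", one argument or row to a line. apply_moves: Moves the arm, as the interface text tells. Its arguments: {"type":"object","properties":{"targets":{"type":"array","items":{"type":"array"}},"squeeze":{"type":"number"}},"required":["targets"]}

```bash
ls; mkdir -p pics; cat > h.py <<'E'
import numpy as np, cv2, pickle
from plant import r
def snap(n,tag):
    c=r.capture(n); cv2.imwrite(f'pics/{tag}.png',c['img']); pickle.dump(c,open(f'{tag}.pkl','wb')); return c
def px2w(c,u,v,z=None):
    z=c['z_map'][int(v),int(u)] if z is None else z
    p=np.array([(u-c['cx'])/c['fx']*z,-(v-c['cy'])/c['fy']*z,-z,1])
    return (np.linalg.inv(c['camera_from_world'])@p)[:3]
E
python3 - <<'E'
from h import *
print(r.get_state(), r.nose_length)
for n in ['scene','top','wrist']:
    c=snap(n,n+'0'); print(n,c['fx'],c['cx'],c['cy'],[ (k,v) for k,v in c.items() if k not in('img','z_map')])
E
```

```text
pics
{'time_s': 0.0, 'joints': array([ 8.36583134e+01,  2.05912043e+01,  6.34286642e-01, -2.05433765e-02,
       -7.01358486e+01, -1.65056015e+01]), 'qd': array([-0.02972925,  0.07621778,  0.0077621 ,  0.05173977, -0.02627578,
       -0.06474987]), 'joint_torque': array([ 7.34117912e-04, -5.82710373e+01,  2.93064415e+01,  6.99800581e+00,
        6.95346709e-03, -1.59070282e-04]), 'tcp_pos': array([0.26194193, 0.62160432, 0.24262784]), 'eef_rot': array([ 1.79905569e+02, -7.84201506e-03, -2.28542777e+01]), 'contact_force': array([-0.623263  ,  0.81555455,  0.10242906]), 'moment': array([ 0.01206376, -0.00979776, -0.0001877 ]), 'gripper_width': 0.0877855875891232} 0.017
scene 549.4995809091283 317.5885456986735 231.23575498478922 [('fx', 549.4995809091283), ('fy', 549.4995809091283), ('cx', 317.5885456986735), ('cy', 231.23575498478922), ('camera_from_world', array([[-0.61796266, -0.78616404, -0.00826157,  0.39952971],
       [ 0.3210718 , -0.26194191,  0.91010952, -0.27619926],
       [-0.71765943,  0.55976114,  0.41428542, -1.00140296],
       [ 0.        ,  0.        ,  0.        ,  
[... 280 characters left out ...]
3877487, -0.30375381,  0.45187425, -0.48577576],
       [-0.42751149,  0.14653512,  0.89205459, -1.27799363],
       [ 0.        ,  0.        ,  0.        ,  1.        ]]))]
wrist 371.64829954431775 314.30986863953405 242.3687887118793 [('fx', 371.64829954431775), ('fy', 371.64829954431775), ('cx', 314.30986863953405), ('cy', 242.3687887118793), ('mount', array([[-2.20670870e-03,  9.68937744e-01,  2.47294924e-01,
         6.66120725e-02],
       [ 9.99997539e-01,  2.19492729e-03,  3.23319948e-04,
        -7.30723080e-04],
       [-2.29517476e-04,  2.47295029e-01, -9.68940202e-01,
        -1.42269608e-01],
       [ 0.00000000e+00,  0.00000000e+00,  0.00000000e+00,
         1.00000000e+00]]))]
```

View pics/scene0.png

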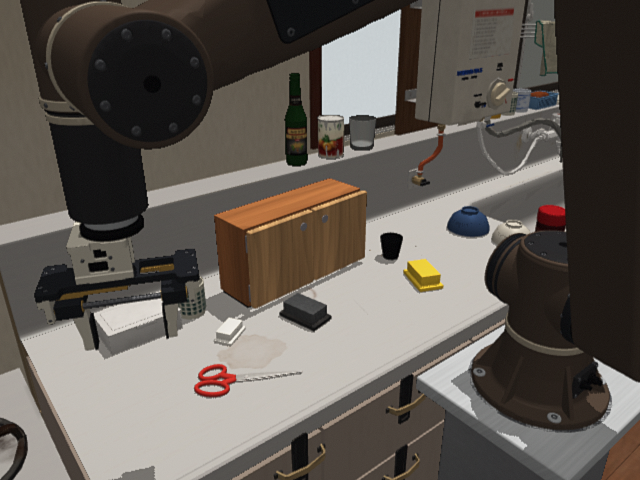

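View pics/top0.png

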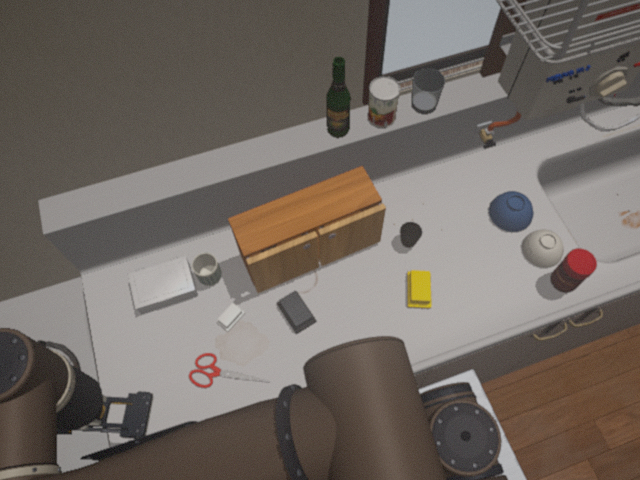

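View pics/wrist0.png

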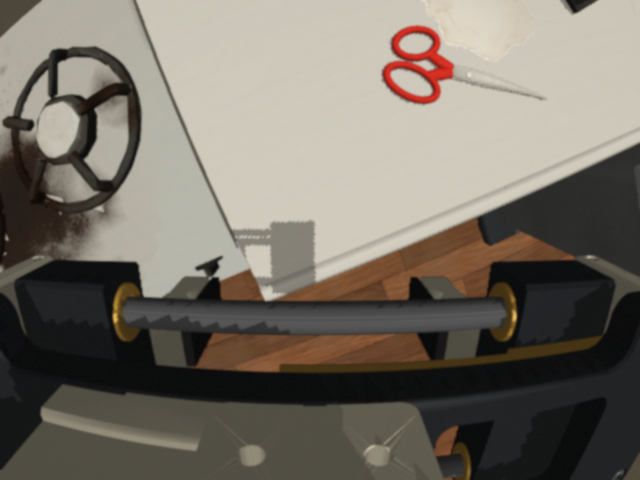

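Candidates for the stone are the dark grey block at scene (305,310) / top (296,311), the white block at scene (230,330) and the yellow block at scene (424,275). I choose the dark grey one by its description. The cabinet is at scene (290,240), with discs at (304,227) and (324,218). The check cup is at scene (192,297) and the black cup at (391,246).

```bash
cat >> h.py <<'E'
def cloud(c):
    v,u=np.mgrid[0:480,0:640]; z=c['z_map']
    p=np.stack([(u-c['cx'])/c['fx']*z,-(v-c['cy'])/c['fy']*z,-z,np.ones_like(z)],-1)
    W=(p@np.linalg.inv(c['camera_from_world']).T)[...,:3]; W[z==0]=np.nan; return W
E
python3 - <<'E'
from h import *
for n,roi_cab,roi_st,cups in [('scene0',(200,170,380,310),(270,285,340,335),[(392,246),(195,297)]),('top0',(220,160,395,290),(268,283,325,340),[(411,235),(205,268)])]:
    c=pickle.load(open(n+'.pkl','rb')); W=cloud(c); print('==',n)
    x0,y0,x1,y1=roi_cab; P=W[y0:y1,x0:x1].reshape(-1,3)
    T=P[(P[:,2]>.19)&(P[:,2]<.215)]
    print('cab top',cv2.minAreaRect(T[:,:2].astype(np.float32)*1000),np.median(T[:,2]),len(T))
    F=P[(P[:,2]>.03)&(P[:,2]<.18)]; print('front n',len(F))
    x0,y0,x1,y1=roi_st; P=W[y0:y1,x0:x1].reshape(-1,3)
    T=P[(P[:,2]>.015)&(P[:,2]<.05)]
    print('stone',np.percentile(P[:,2],[2,25,50,75,98]),len(T))
    g=c['img'][y0:y1,x0:x1].max(-1).reshape(-1)
    D=P[(g<100)]; print(np.percentile(D[:,2],[2,50,98]))
    T=D[(D[:,2]>np.nanpercentile(D[:,2],95)-.006)]
    print('stone top',cv2.minAreaRect(T[:,:2].astype(np.float32)*1000),np.median(T[:,2]),T[:,:2].mean(0))
    for u,v in cups: print('cup px',px2w(c,u,v))
    for u,v in ([(304,227),(324,218)] if n[0]=='s' else [(320,237),(334,235)]): print('disc',px2w(c,u,v))
    cr=c['img'][150:340,180:400] ; cv2.imwrite(f'pics/{n}_crop.png',cv2.resize(cr,None,fx=3,fy=3,interpolation=cv2.INTER_CUBIC))
E
```

```text
== scene0
cab top ((686.6410522460938, 79.71597290039062), (332.28656005859375, 435.4956359863281), 2.995936870574951) 0.200484355815445 5177
front n 11875
stone [nan nan nan nan nan] 1169
[nan nan nan]
stone top ((454.5504455566406, 204.34934997558594), (135.01095581054688, 63.44384765625), 3.509517192840576) 0.03872700001708629 [0.43912738 0.20497039]
cup px [ 0.50216978 -0.1308621   0.04686542]
cup px [0.57707398 0.38745514 0.05688545]
disc [0.52259104 0.13438984 0.16822747]
disc [0.53112315 0.07003468 0.1699545 ]
== top0
cab top ((671.43212890625, 119.3224105834961), (294.4714050292969, 360.32275390625), 4.966991424560547) 0.19928055792087607 8091
front n 7376
stone [nan nan nan nan nan] 757
[nan nan nan]
stone top ((455.5058898925781, 211.17779541015625), (130.19345092773438, 49.292457580566406), 13.07740306854248) 0.03838914201418908 [0.43319881 0.20655689]
cup px [ 0.53638406 -0.15886986  0.01013552]
cup px [0.63208189 0.39477244 0.00954857]
disc [0.53047807 0.1025906  0.18153074]
disc [0.53261459 0.06631374 0.164256  ]
```

View pics/scene0_crop.png

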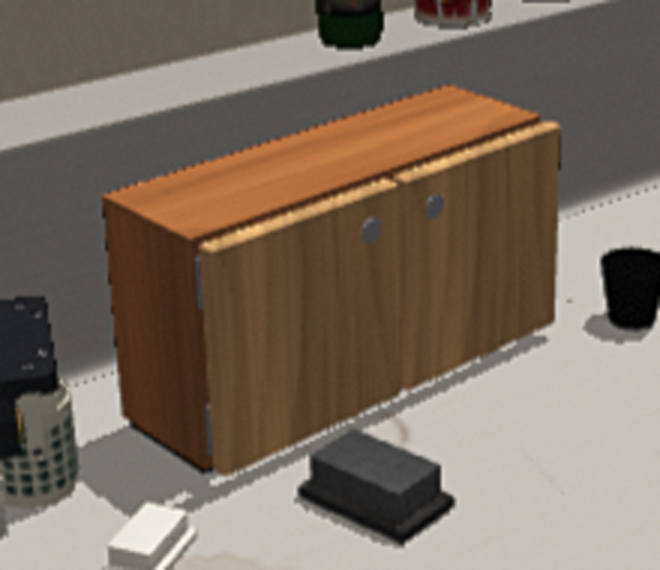

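View pics/top0_crop.png

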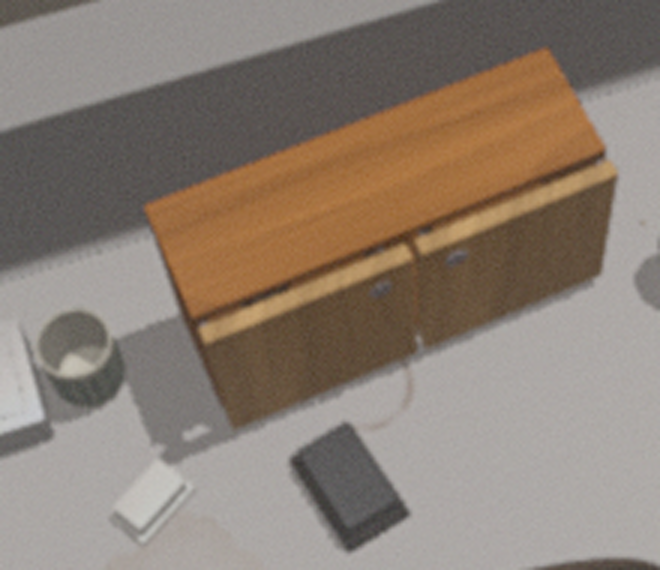

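```bash
python3 - <<'E'
from h import *
for n,roi in [('scene0',(200,170,380,310)),('top0',(220,160,395,290))]:
    c=pickle.load(open(n+'.pkl','rb')); W=cloud(c); print('==',n)
    x0,y0,x1,y1=roi; P=W[y0:y1,x0:x1].reshape(-1,3); P=P[np.isfinite(P[:,0])]
    # front face plane: fit by RANSAC line in xy, points z .03-.15
    F=P[(P[:,2]>.03)&(P[:,2]<.19)]
    rng=np.random.default_rng(0); best=None
    for _ in range(800):
        a,b=F[rng.integers(len(F),size=2),:2]; d=b-a; L=np.linalg.norm(d)
        if L<.1: continue
        nn=np.array([-d[1],d[0]])/L; m=abs((F[:,:2]-a)@nn)<.004
        if best is None or m.sum()>best.sum(): best=m
    G=F[best,:2]; cen=G.mean(0); d=np.linalg.svd(G-cen)[2][0] if len(G)<3000 else np.linalg.eigh(np.cov(G.T))[1][:,1]
    d*=np.sign(d[1]); nrm=np.array([d[1],-d[0]]); 
    s=(G-cen)@d
    print('face',len(G),'dir',d,'yaw',np.degrees(np.arctan2(nrm[1],nrm[0])),'ends',cen+d*np.percentile(s,.2),cen+d*np.percentile(s,99.8),np.ptp(s))
    T=P[(abs(P[:,2]-.2)<.006)]; a=(T[:,:2]-cen)@d; b=(T[:,:2]-cen)@nrm
    print('top along y',np.percentile(a,[1,99]),'depth',np.percentile(b,[1,50,99]))
    m=abs((W[...,:2]-cen)@nrm)<.2
    # stone
    g=c['img'].max(-1).astype(int)
    a=(W[...,:2]-cen)@d; b=(W[...,:2]-cen)@nrm
    M=(g<110)&(b>-.2)&(b<-.005)&(a>-.1)&(a<.2)&(W[...,2]>.033)&(W[...,2]<.044)
    M=cv2.morphologyEx(M.astype(np.uint8),cv2.MORPH_OPEN,np.ones((3,3)))>0
    S=W[M]; R=cv2.minAreaRect(S[:,:2].astype(np.float32)*1000); print('stone',len(S),R,np.median(S[:,2])); print(cv2.boxPoints(R))
E
```

```text
== scene0
face 6936 dir [-0.08700765  0.99620764] yaw 4.991482782256429 ends [ 0.54334217 -0.07389094] [0.51221115 0.28254842] 0.3636694527652875
top along y [-0.2003481   0.16138143] depth [-0.00210495  0.06860655  0.22639516]
stone 554 ((433.8309020996094, 203.97061157226562), (86.51521301269531, 52.11970901489258), 13.945893287658691) 0.038598493157113445
[[385.56778 218.83699]
 [398.12894 168.25359]
 [482.09402 189.10423]
 [469.53287 239.68764]]
== top0
face 3861 dir [-7.39714965e-04  9.99999726e-01] yaw 0.04238254938189335 ends [ 0.74193992 -0.18934443] [0.74156574 0.316499  ] 0.5130700004168081
top along y [-0.17611139  0.17454427] depth [-0.22211305 -0.14418602  0.00139204]
stone 0 ((0.0, 0.0), (0.0, 0.0), 0.0) nan
[[0. 0.]
 [0. 0.]
 [0. 0.]
 [0. 0.]]
  return _methods._mean(a, axis=axis, dtype=dtype,
  ret = ret.dtype.type(ret / rcount)
```

```bash
cat >> h.py <<'E'
YAW=np.radians(5.0); CX=np.array([np.cos(YAW),np.sin(YAW)]); CY=np.array([-np.sin(YAW),np.cos(YAW)])
C0=np.array([.528,.104])+.079*CX   # cabinet origin
def tocab(p): p=np.asarray(p)[...,:2]-C0; return np.stack([p@CX,p@CY],-1)
E
python3 - <<'E'
from h import *
for n in ['scene0','top0']:
    c=pickle.load(open(n+'.pkl','rb')); W=cloud(c); Q=tocab(W); Z=W[...,2]; print('==',n)
    T=Q[(abs(Z-.2)<.005)&(abs(Q[...,0])<.08)&(abs(Q[...,1])<.2)]
    R=cv2.minAreaRect(T.astype(np.float32)*1000); print('cab top',R, np.percentile(T,[.5,99.5],axis=0).ravel())
    F=Q[(Z>.05)&(Z<.15)&(abs(Q[...,0]+.079)<.015)&(abs(Q[...,1])<.17)]
    print('face fit',np.polyfit(F[:,1],F[:,0],1),len(F))
    g=c['img'].max(-1).astype(int)
    reg=(g<120)&(Q[...,0]>-.28)&(Q[...,0]<-.09)&(Q[...,1]>0)&(Q[...,1]<.2)
    for lo,hi in [(.03,.046),(.004,.046)]:
        M=reg&(Z>lo)&(Z<hi); k,l,st,_=cv2.connectedComponentsWithStats(M.astype(np.uint8)); i=1+st[1:,4].argmax()
        S=Q[l==i]; R=cv2.minAreaRect(S.astype(np.float32)*1000); print('stone',lo,len(S),R,st[i],np.round(cv2.boxPoints(R)).tolist(),np.median(Z[l==i]))
    # cups: clusters
    for lab,box in [('cup',(-.2,.1,.2,.4)),('dark',(-.2,.0,-.4,-.18))]:
        m=(Q[...,0]>box[0])&(Q[...,0]<box[1])&(Q[...,1]>box[2])&(Q[...,1]<box[3])&(Z>.02)&(Z<.09)
        if lab=='dark': m&=g<70
        k,l,st,_=cv2.connectedComponentsWithStats(m.astype(np.uint8))
        for i in range(1,k):
            if st[i,4]>60: S=Q[l==i]; print(lab,st[i],np.percentile(S,[2,98],axis=0).round(3).tolist(),np.nanmax(Z[l==i]))
    m=(Q[...,0]>-.35)&(Q[...,0]<.0)&(abs(Q[...,1])<.35)&(Z>.012)&(Z<.07)&(c['img'][...,0]<90)&(c['img'][...,2]>130)&(c['img'][...,1]>130)
    print('yellow',np.percentile(Q[m],[2,98],axis=0).round(3).tolist() if m.any() else None)
E
```

```text
== scene0
cab top ((-11.853172302246094, -0.7947998046875), (136.28164672851562, 362.7969665527344), 0.0008029122254811227) [-0.07974405 -0.17555069  0.05308167  0.17955865]
face fit [-0.00018505 -0.07915294] 4184
stone 0.03 617 ((-164.35995483398438, 107.60940551757812), (87.13919067382812, 52.41973114013672), 8.598315238952637) [283 293  44  26 617] [[-211.0, 127.0], [-204.0, 75.0], [-117.0, 88.0], [-125.0, 140.0]] 0.03839095685401561
stone 0.004 1215 ((-165.55462646484375, 107.67123413085938), (101.07514953613281, 64.85513305664062), 8.086030006408691) [ 279  293   53   38 1215] [[-220.0, 133.0], [-211.0, 68.0], [-111.0, 83.0], [-120.0, 147.0]] 0.030442805452474797
cup [177 276  29  47 485] [[-0.014, 0.243], [0.028, 0.327]] 0.08310362539374738
cup [122 299  43  36 845] [[-0.012, 0.338], [0.078, 0.399]] 0.053462585815149066
cup [216 318  26  20 302] [[-0.131, 0.237], [-0.085, 0.293]] 0.028923437751259162
dark [381 233  22  22 390] [[-0.133, -0.282], [-0.076, -0.224]] 0.061497261691086824
yellow [[-0.29, -0.24], [-0.203, -0.168]]
== top0
cab top ((-11.826240539550781, 2.812072753906
[... 285 characters left out ...]
3  36 632] [[-210.0, 129.0], [-202.0, 79.0], [-118.0, 91.0], [-126.0, 141.0]] 0.03714645904117497
stone 0.004 904 ((-165.78468322753906, 109.94883728027344), (98.39159393310547, 63.057926177978516), 8.304885864257812) [277 291  39  43 904] [[-219.0, 134.0], [-210.0, 72.0], [-113.0, 86.0], [-122.0, 148.0]] 0.03536186923939966
cup [191 253  30  32 555] [[-0.005, 0.247], [0.059, 0.307]] 0.08497652422890356
cup [ 153  256   44   47 1300] [[-0.012, 0.319], [0.089, 0.398]] 0.05765331256917938
cup [218 304  23  24 263] [[-0.128, 0.241], [-0.084, 0.294]] 0.031037044305492145
dark [401 223  20  23 249] [[-0.13, -0.276], [-0.075, -0.222]] 0.06260141159311994
yellow [[-0.288, -0.237], [-0.202, -0.169]]
```

The crops confirm the choice: a dark grey block on a wider dark base, in front of the left door. Both views agree on it, with its centre at cabinet-frame (-0.165, 0.109) and yaw +8.3°. Next I write a small planner that prints the rows, so I can write the moves out myself.

```bash
cat >> h.py <<'E'
from scipy.spatial.transform import Rotation as Ro
def fromcab(x,y): return C0+x*CX+y*CY
def plan(pos,rpy,maxrows=5,step=.04,turn=8.):
    s=r.get_state(); p=np.array(s['tcp_pos']); R=Ro.from_euler('xyz',s['eef_rot'],degrees=True); G=Ro.from_euler('xyz',rpy,degrees=True); pos=np.array(pos)
    d=np.linalg.norm(pos-p); a=np.degrees((R.inv()*G).magnitude()); n=max(1,int(np.ceil(max(d/step,a/turn)-1e-3)))
    print('pos',p.round(4),'rpy',s['eef_rot'].round(2),'F',s['contact_force'].round(1),'w',round(s['gripper_width'],4),'t',round(s['time_s'],2),'cab',tocab(p).round(4)); print('rows needed',n,'dist',round(d,4),'ang',round(a,2))
    dp=(pos-p)/n; rv=(R.inv()*G).as_rotvec(degrees=True)/n
    for i in range(min(n,maxrows)):
        print((R.inv().apply(dp)/.04).round(2).tolist(),(rv/8).round(2).tolist()); R=R*Ro.from_rotvec(rv,degrees=True)
E
python3 - <<'E'
from h import *
print([a for a in dir(r) if a[0]!='_'])
g=fromcab(-.17,.108); print(g); plan([*g,.22],[180,0,-166.7])
E
```

```text
['Unreachable', 'capture', 'close_job', 'get_state', 'nose_length']
[0.42793346 0.20365785]
pos [0.262  0.6217 0.2428] rpy [ 1.7993e+02 -1.0000e-02 -2.2860e+01] F [-0.1  0.4 -0.1] w 0.0879 t 0.15 cab [-0.2989  0.5389]
rows needed 18 dist 0.4503 ang 143.84
[0.44, 0.45, 0.03] [0.0, -0.0, 1.0]
[0.5, 0.38, 0.03] [0.0, -0.0, 1.0]
[0.54, 0.31, 0.03] [0.0, -0.0, 1.0]
[0.58, 0.23, 0.03] [0.0, -0.0, 1.0]
[0.61, 0.15, 0.03] [0.0, -0.0, 1.0]
```

Call:
{"api": "apply_moves", "payload": {
  "targets": [
    [[0.44,0.45,0.03],[0,0,1],87],
    [[0.5,0.38,0.03],[0,0,1],87],
    [[0.54,0.31,0.03],[0,0,1],87],
    [[0.58,0.23,0.03],[0,0,1],87],
    [[0.61,0.15,0.03],[0,0,1],87]
  ]
}}

```text
time_s: 0.65
tcp_pos: [0.3068, 0.5027, 0.2336]
eef_rot: [179.8, -0.2, -64.1]
contact_force: [1.0, 0.5, 0.8]
gripper_width: 0.0872
```

```bash
cat > go.sh <<'E'
python3 -c "
from h import *
g=fromcab($1,$2); plan([*g,$3],[$4])"
E
bash go.sh -.17 .108 .22 180,0,-166.7
```

```text
pos [0.3068 0.5027 0.2336] rpy [179.79  -0.23 -64.07] F [1.  0.5 0.8] w 0.0872 t 0.65 cab [-0.2646  0.4164]
rows needed 13 dist 0.3229 ang 102.63
[0.62, 0.04, 0.03] [-0.0, -0.0, 0.99]
[0.62, -0.04, 0.03] [-0.0, -0.0, 0.99]
[0.61, -0.13, 0.03] [-0.0, -0.0, 0.99]
[0.58, -0.21, 0.03] [-0.0, -0.0, 0.99]
[0.55, -0.29, 0.03] [-0.0, -0.0, 0.99]
```

Call:
{"api": "apply_moves", "payload": {
  "targets": [
    [[0.62,0.04,0.02],[0,0,1],87],
    [[0.62,-0.04,0.02],[0,0,1],87],
    [[0.61,-0.13,0.02],[0,0,1],87],
    [[0.58,-0.21,0.02],[0,0,1],87],
    [[0.55,-0.29,0.02],[0,0,1],87]
  ]
}}

```text
time_s: 1.15
tcp_pos: [0.3526, 0.3809, 0.229]
eef_rot: [180.0, -0.4, -105.8]
contact_force: [0.9, 0.2, 0.4]
gripper_width: 0.0869
```

```bash
bash go.sh -.17 .108 .2 180,0,-166.7
```

```text
pos [0.3526 0.3809 0.229 ] rpy [ 179.97   -0.43 -105.78] F [0.9 0.2 0.4] w 0.0869 t 1.15 cab [-0.2296  0.2911]
rows needed 8 dist 0.1948 ang 60.93
[0.47, -0.38, 0.09] [-0.0, -0.01, 0.95]
[0.41, -0.44, 0.09] [-0.0, -0.01, 0.95]
[0.35, -0.49, 0.09] [-0.0, -0.01, 0.95]
[0.29, -0.53, 0.09] [-0.0, -0.01, 0.95]
[0.21, -0.56, 0.09] [-0.0, -0.01, 0.95]
```

Call:
{"api": "apply_moves", "payload": {
  "targets": [
    [[0.47,-0.38,0.09],[0,0,0.95],87],
    [[0.41,-0.44,0.09],[0,0,0.95],87],
    [[0.35,-0.49,0.09],[0,0,0.95],87],
    [[0.29,-0.53,0.09],[0,0,0.95],87],
    [[0.21,-0.56,0.09],[0,0,0.95],87]
  ]
}}

```text
time_s: 1.65
tcp_pos: [0.3996, 0.2641, 0.2111]
eef_rot: [-179.8, -0.4, -145.4]
contact_force: [-0.2, -0.2, -0.9]
gripper_width: 0.0869
```

```bash
bash go.sh -.17 .108 .15 180,0,-166.7
```

```text
pos [0.3996 0.2641 0.2111] rpy [-179.78   -0.35 -145.41] F [-0.2 -0.2 -0.9] w 0.0869 t 1.65 cab [-0.1929  0.1707]
rows needed 3 dist 0.0905 ang 21.3
[0.09, -0.55, 0.51] [-0.01, -0.01, 0.89]
[0.02, -0.55, 0.51] [-0.01, -0.01, 0.89]
[-0.05, -0.55, 0.51] [-0.01, -0.01, 0.89]
```

Call:
{"api": "apply_moves", "payload": {
  "targets": [
    [[0.09,-0.55,0.4],[0,0,0.9],87],
    [[0.02,-0.55,0.4],[0,0,0.9],87],
    [[-0.05,-0.55,0.4],[0,0,0.9],87],
    [[0,0,0],[0,0,0],87]
  ]
}}

```text
time_s: 2.05
tcp_pos: [0.4282, 0.1987, 0.1616]
eef_rot: [-179.7, -0.2, -168.3]
contact_force: [0.5, 0.3, -1.5]
gripper_width: 0.0872
```

```bash
bash go.sh -.17 .108 .1 180,0,-166.7; python3 -c "
from h import *
snap('wrist','w1');snap('scene','s1')"
```

```text
pos [0.4282 0.1987 0.1616] rpy [-179.7    -0.25 -168.3 ] F [ 0.5  0.3 -1.5] w 0.0872 t 2.05 cab [-0.1702  0.103 ]
rows needed 2 dist 0.0618 ang 1.65
[-0.01, 0.07, 0.77] [-0.02, -0.02, -0.1]
[-0.01, 0.06, 0.77] [-0.02, -0.02, -0.1]
```

View pics/w1.png

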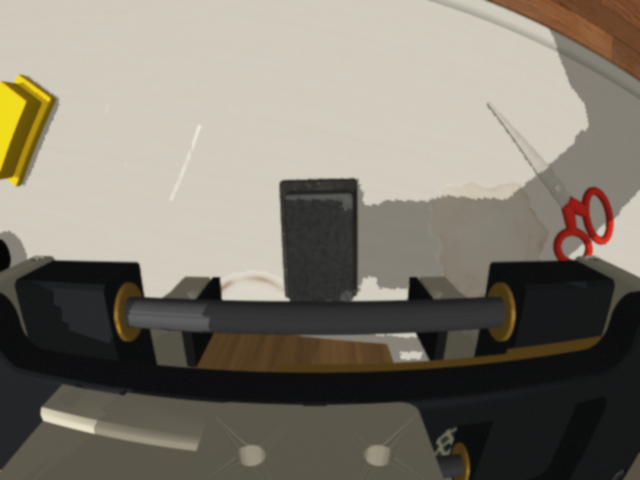

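View pics/s1.png

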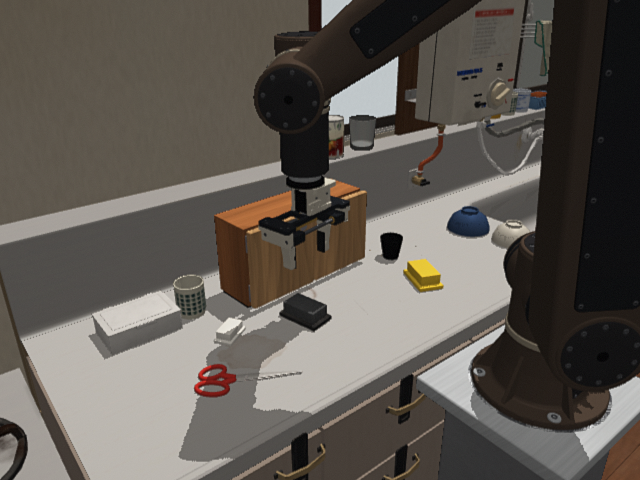

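The wrist view shows the stone at columns 282–357, centred between the fingers, whose inner faces are near columns 220 and 410. The scene view shows the gripper over it at about (305,240). I descend now.

Call:
{"api": "apply_moves", "payload": {
  "targets": [
    [[0,0.12,0.9],[0,0,-0.1],87],
    [[0,0,0.9],[0,0,-0.1],87],
    [[0,0,0.7],[0,0,0],87],
    [[0,0,0.5],[0,0,0],87],
    [[0,0,0],[0,0,0],87]
  ]
}}

```text
time_s: 2.65
tcp_pos: [0.4314, 0.2125, 0.0449]
eef_rot: [179.9, 0.5, -165.5]
contact_force: [-0.0, -0.6, 0.2]
gripper_width: 0.0873
```

```bash
bash go.sh -.17 .108 .023 180,0,-166.7
```

```text
pos [0.4314 0.2125 0.0449] rpy [ 179.87    0.54 -165.5 ] F [-0.  -0.6  0.2] w 0.0873 t 2.65 cab [-0.1658  0.1165]
rows needed 1 dist 0.0238 ang 1.32
[0.14, -0.19, 0.54] [0.02, 0.07, 0.15]
```

Call:
{"api": "apply_moves", "payload": {
  "targets": [
    [[0.1,-0.19,0],[0,0,0.15],87],
    [[0,0,0.3],[0,0,0],87],
    [[0,0,0.2],[0,0,0],87],
    [[0,0,0],[0,0,0],87]
  ]
}}

```text
time_s: 3.05
tcp_pos: [0.4312, 0.2068, 0.0288]
eef_rot: [179.7, 0.9, -166.6]
contact_force: [0.4, -0.3, 0.8]
gripper_width: 0.0874
```

```bash
bash go.sh -.17 .108 .023 180,0,-166.7
```

```text
pos [0.4312 0.2068 0.0288] rpy [ 179.67    0.87 -166.58] F [ 0.4 -0.3  0.8] w 0.0874 t 3.05 cab [-0.1665  0.1109]
rows needed 1 dist 0.0074 ang 0.94
[0.1, -0.06, 0.14] [0.04, 0.11, 0.01]
```

Call:
{"api": "apply_moves", "payload": {
  "targets": [
    [[0.05,-0.05,0.17],[0.04,0.11,0],87],
    [[0,0,0],[0,0,0],70],
    [[0,0,0],[0,0,0],70],
    [[0,0,0],[0,0,0],70]
  ]
}}

```text
time_s: 3.45
tcp_pos: [0.4307, 0.2051, 0.0237]
eef_rot: [179.9, 0.1, -166.6]
contact_force: [0.3, 0.1, -0.1]
gripper_width: 0.0716
```

```bash
bash go.sh -.165 -.09 .023 180,0,-170
```

```text
pos [0.4307 0.2051 0.0237] rpy [ 1.7991e+02  8.0000e-02 -1.6658e+02] F [ 0.3  0.1 -0.1] w 0.0716 t 3.45 cab [-0.1672  0.1092]
rows needed 5 dist 0.1993 ang 3.42
[0.14, -0.99, 0.0] [0.0, 0.0, 0.09]
[0.12, -0.99, 0.0] [0.0, 0.0, 0.09]
[0.11, -0.99, 0.0] [0.0, 0.0, 0.09]
[0.1, -0.99, 0.0] [0.0, 0.0, 0.09]
[0.09, -0.99, 0.0] [0.0, 0.0, 0.09]
```

Call:
{"api": "apply_moves", "payload": {
  "targets": [
    [[0.04,-0.25,0],[0,0,0.05],70],
    [[0.04,-0.3,0],[0,0,0.05],70],
    [[0.04,-0.35,0],[0,0,0.05],70],
    [[0.04,-0.35,0],[0,0,0.05],70],
    [[0.04,-0.35,0],[0,0,0.05],70]
  ]
}}

```text
time_s: 3.95
tcp_pos: [0.4382, 0.1391, 0.0241]
eef_rot: [179.7, 0.3, -168.6]
contact_force: [-1.0, 4.2, -2.0]
gripper_width: 0.0698
```

```bash
bash go.sh -.165 -.09 .023 180,0,-170
```

```text
pos [0.4382 0.1391 0.0241] rpy [ 179.72    0.3  -168.6 ] F [-1.   4.2 -2. ] w 0.0698 t 3.95 cab [-0.1654  0.0428]
rows needed 4 dist 0.1328 ang 1.46
[0.09, -0.83, 0.0] [0.01, 0.01, 0.04]
[0.09, -0.83, 0.0] [0.01, 0.01, 0.04]
[0.08, -0.83, 0.0] [0.01, 0.01, 0.04]
[0.07, -0.83, 0.01] [0.01, 0.01, 0.04]
```

Call:
{"api": "apply_moves", "payload": {
  "targets": [
    [[0.04,-0.35,0.01],[0,0,0.02],70],
    [[0.04,-0.35,0.01],[0,0,0.02],70],
    [[0.04,-0.35,0],[0,0,0.02],70],
    [[0.04,-0.35,0],[0,0,0.02],70],
    [[0.04,-0.35,0],[0,0,0.02],70]
  ]
}}

```text
time_s: 4.45
tcp_pos: [0.4456, 0.063, 0.0239]
eef_rot: [179.6, 0.5, -169.6]
contact_force: [0.3, 3.7, -0.4]
gripper_width: 0.0695
```

```bash
bash go.sh -.165 -.095 .023 180,0,-170; python3 -c "
from h import *
snap('scene','s2')"
```

```text
pos [0.4456 0.063  0.0239] rpy [ 179.58    0.55 -169.58] F [ 0.3  3.7 -0.4] w 0.0695 t 4.45 cab [-0.1647 -0.0336]
rows needed 2 dist 0.0614 ang 0.81
[0.08, -0.76, 0.0] [0.03, 0.03, 0.03]
[0.07, -0.76, 0.01] [0.03, 0.03, 0.03]
```

View pics/s2.png

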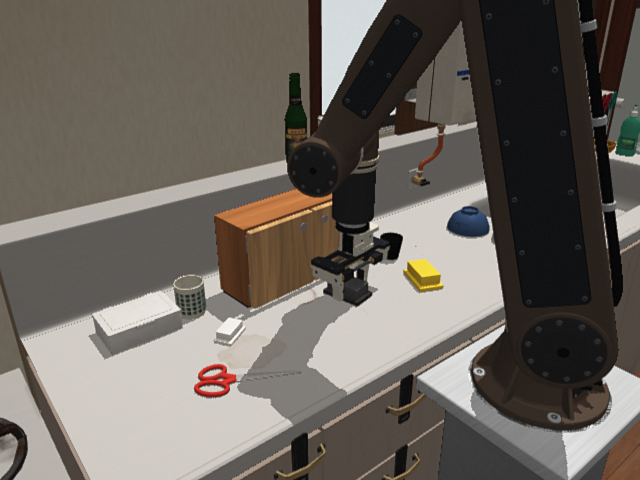

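The scene view shows the stone between the fingers at about (350,292), sliding flat, with the cup and the yellow block untouched. I carry on.

Call:
{"api": "apply_moves", "payload": {
  "targets": [
    [[0.03,-0.35,0.01],[0,0,0.02],70],
    [[0.03,-0.35,0.01],[0,0,0.02],70],
    [[0.03,-0.35,0],[0,0,0],70],
    [[0.03,-0.3,0],[0,0,0],70],
    [[0,0,0],[0,0,0],70]
  ]
}}

```text
time_s: 5.0
tcp_pos: [0.4503, 0.0031, 0.0233]
eef_rot: [179.5, 0.6, -170.2]
contact_force: [-0.4, -0.3, 0.4]
gripper_width: 0.0701
```

```bash
bash go.sh -.165 -.095 .023 180,0,-170
```

```text
pos [0.4503 0.0031 0.0233] rpy [ 179.55    0.61 -170.17] F [-0.4 -0.3  0.4] w 0.0701 t 5.0 cab [-0.1652 -0.0937]
rows needed 1 dist 0.0014 ang 0.77
[-0.0, -0.03, 0.01] [0.06, 0.08, -0.02]
```

Call:
{"api": "apply_moves", "payload": {
  "targets": [
    [[0,0,0],[0,0,0],84],
    [[0,0,0],[0,0,0],84],
    [[0,0,0],[0,0,0],84],
    [[0,0,-0.3],[0,0,0],84],
    [[0,0,-0.6],[0,0,0],84]
  ]
}}

```text
time_s: 5.5
tcp_pos: [0.4464, 0.0014, 0.0571]
eef_rot: [179.7, 0.1, -170.2]
contact_force: [1.1, -0.6, -0.1]
gripper_width: 0.084
```

Call:
{"api": "apply_moves", "payload": {
  "targets": [
    [[0,0,-0.9],[0,0,0],84],
    [[0,0,-0.9],[0,0,0],60],
    [[0,0,-1],[0,0,0],30],
    [[0,0,-0.9],[0,0,0],0],
    [[0,0,0],[0,0,0],0]
  ]
}}

```text
time_s: 6.0
tcp_pos: [0.4459, 0.0018, 0.213]
eef_rot: [179.8, 0.1, -170.0]
contact_force: [-0.5, -0.2, -0.6]
gripper_width: 0.0576
```

```bash
python3 -c "
from h import *
print(r.get_state()['joints'].round(1))
snap('scene','s3');snap('wrist','w3')"
```

```text
[  25.5   -0.2  -29.4   -0.2  -60.7 -105.4]
```

View pics/s3.png

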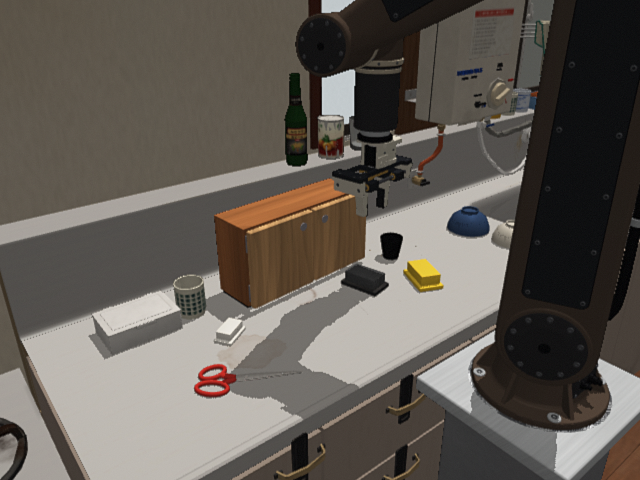

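View pics/w3.png

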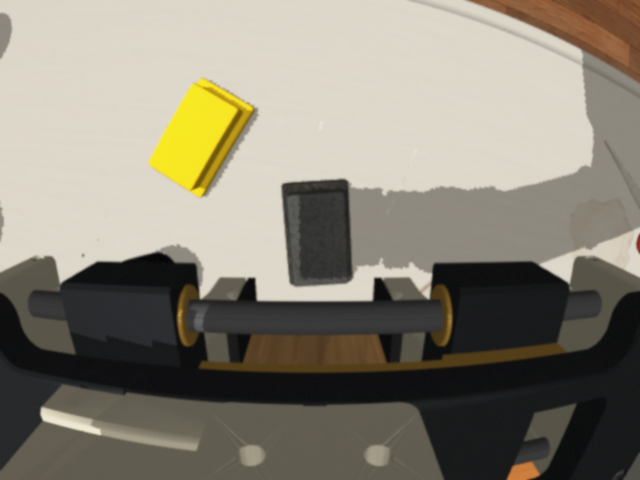

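The stone stands clear at scene (365,278), flat, in front of the right door. I measure it, then plan the press pose, with the tool tilted 25° and the camera side towards the robot.

```bash
cat > meas.py <<'E'
from h import *; import sys
for n in sys.argv[1:]:
    c=pickle.load(open(n+'.pkl','rb')); W=cloud(c); Q=tocab(W); Z=W[...,2]; g=c['img'].max(-1).astype(int)
    reg=(g<120)&(Q[...,0]>-.28)&(Q[...,0]<-.09)&(Q[...,1]>-.2)&(Q[...,1]<.0)
    for lo in (.03,.004):
        M=reg&(Z>lo)&(Z<.046); k,l,st,_=cv2.connectedComponentsWithStats(M.astype(np.uint8)); i=1+st[1:,4].argmax()
        print(n,'stone',cv2.minAreaRect(Q[l==i].astype(np.float32)*1000),np.median(Z[l==i]).round(4))
    m=(Q[...,0]>-.2)&(Q[...,0]<0)&(Q[...,1]>-.4)&(Q[...,1]<-.2)&(Z>.02)&(Z<.09)&(g<70)
    print('dark',np.percentile(Q[m],[2,98],axis=0).round(3).tolist())
    m=(Q[...,0]>-.03)&(Q[...,0]<.1)&(Q[...,1]>.225)&(Q[...,1]<.33)&(Z>.06)&(Z<.09)
    print('cup',np.percentile(Q[m],[2,98],axis=0).round(3).tolist())
    for a,b in [(.02,.17),(-.17,-.02)]:
        F=Q[(Z>.06)&(Z<.15)&(Q[...,0]>-.24)&(Q[...,0]<-.06)&(Q[...,1]>a)&(Q[...,1]<b)]
        print('door',(a,b),np.polyfit(F[:,1],F[:,0],1).round(4),len(F))
E
python3 meas.py s3
bash go.sh -.15 .036 .2 180,25,-175
```

```text
s3 stone ((-159.40390014648438, -88.16018676757812), (86.90147399902344, 54.067420959472656), 7.277266025543213) 0.0383
s3 stone ((-160.9742431640625, -85.88276672363281), (102.93508911132812, 65.78048706054688), 12.407430648803711) 0.0295
dark [[-0.132, -0.283], [-0.075, -0.224]]
cup [[-0.005, 0.243], [0.059, 0.305]]
door (0.02, 0.17) [ 0.0003 -0.0792] 1901
door (-0.17, -0.02) [ 0.0001 -0.0792] 1418
pos [0.4437 0.0014 0.2089] rpy [ 179.78   -0.25 -170.05] F [-0.3 -0.2 -0.5] w 0.0493 t 6.1 cab [-0.1719 -0.0949]
rows needed 4 dist 0.133 ang 25.74
[-0.21, 0.8, 0.06] [0.04, -0.79, 0.15]
[-0.18, 0.81, 0.07] [0.04, -0.79, 0.15]
[-0.16, 0.81, 0.09] [0.04, -0.79, 0.15]
[-0.13, 0.81, 0.1] [0.04, -0.79, 0.15]
```

Call:
{"api": "apply_moves", "payload": {
  "targets": [
    [[-0.15,0.8,0.0],[0.04,-0.79,0.15],0],
    [[-0.15,0.8,0.05],[0.04,-0.79,0.15],0],
    [[-0.15,0.8,0.05],[0.04,-0.79,0.15],0],
    [[-0.1,0.8,0.1],[0.04,-0.79,0.15],0],
    [[0,0,0],[0,0,0],0]
  ]
}}

```text
time_s: 6.6
tcp_pos: [0.4504, 0.1056, 0.1994]
eef_rot: [-178.9, 21.2, -174.6]
contact_force: [-0.1, -1.6, -0.9]
gripper_width: 0.0095
```

```bash
bash go.sh -.135 .036 .178 180,25,-175
```

```text
pos [0.4504 0.1056 0.1994] rpy [-178.92   21.24 -174.64] F [-0.1 -1.6 -0.9] w 0.0095 t 6.6 cab [-0.1562  0.0083]
rows needed 2 dist 0.0409 ang 3.89
[-0.15, 0.35, 0.34] [-0.06, -0.24, 0.02]
[-0.14, 0.35, 0.35] [-0.06, -0.24, 0.02]
```

Call:
{"api": "apply_moves", "payload": {
  "targets": [
    [[-0.15,0.35,0.34],[-0.06,-0.24,0],0],
    [[-0.1,0.35,0.3],[-0.06,-0.24,0],0],
    [[0,0,0],[0,0,0],0]
  ]
}}

```text
time_s: 6.9
tcp_pos: [0.4703, 0.1385, 0.1832]
eef_rot: [-179.9, 24.4, -174.3]
contact_force: [0.0, -0.8, -0.2]
gripper_width: 0.0004
```

```bash
bash go.sh -.135 .036 .178 180,25,-175;  python3 -c "
from h import *
snap('scene','s4')"
```

```text
pos [0.4703 0.1385 0.1832] rpy [-179.93   24.42 -174.28] F [ 0.  -0.8 -0.2] w 0.0004 t 6.9 cab [-0.1334  0.0394]
rows needed 1 dist 0.0064 ang 0.9
[0.09, -0.08, 0.1] [0.03, -0.07, 0.08]
```

View pics/s4.png

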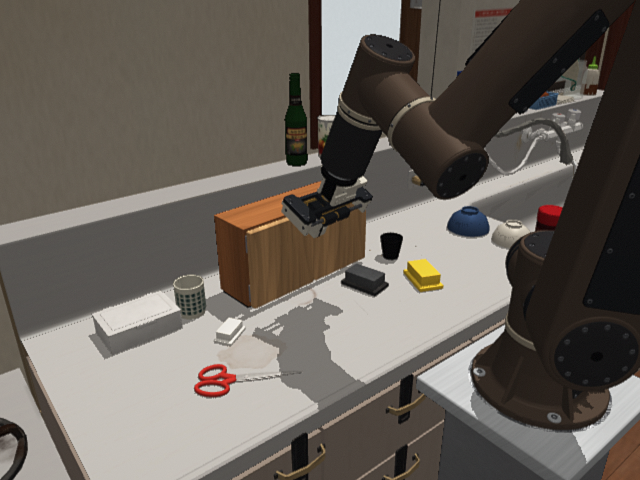

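The gripper is at (320,215), fingers closed, just in front of the left disc. I approach next.

Call:
{"api": "apply_moves", "payload": {
  "targets": [
    [[-0.2,-0.03,0.14],[0,-0.05,0.03],0],
    [[-0.2,-0.03,0.14],[0,0,0.03],0],
    [[-0.2,0,0.14],[0,0,0],0],
    [[0,0,0],[0,0,0],0]
  ]
}}

```text
time_s: 7.35
tcp_pos: [0.4982, 0.1332, 0.1736]
eef_rot: [-179.8, 24.3, -174.9]
contact_force: [0.4, 0.7, -0.2]
gripper_width: 0.0005
```

```bash
bash go.sh -.095 .036 .178 180,25,-175
```

```text
pos [0.4982 0.1332 0.1736] rpy [-179.75   24.26 -174.87] F [ 0.4  0.7 -0.2] w 0.0005 t 7.35 cab [-0.1061  0.0317]
rows needed 1 dist 0.0127 ang 0.77
[-0.3, 0.11, 0.01] [-0.02, -0.09, 0.02]
```

Call:
{"api": "apply_moves", "payload": {
  "targets": [
    [[-0.15,0.1,0.03],[0,0,0],0],
    [[-0.07,0,0.03],[0,0,0],0],
    [[-0.06,0,0.03],[0,0,0],0]
  ]
}}

```text
time_s: 7.65
tcp_pos: [0.5099, 0.1374, 0.1744]
eef_rot: [-179.7, 24.2, -174.9]
contact_force: [-3.4, -1.1, 2.3]
gripper_width: 0.0006
```

```bash
bash go.sh -.095 .036 .178 180,25,-175
```

```text
pos [0.5099 0.1374 0.1744] rpy [-179.68   24.16 -174.93] F [-3.4 -1.1  2.3] w 0.0006 t 7.65 cab [-0.0941  0.0349]
rows needed 1 dist 0.0039 ang 0.89
[-0.02, 0.03, -0.09] [-0.04, -0.1, 0.01]
```

Contact shows as -3.4 N with the tip at the door face. I press further in small steps.

Call:
{"api": "apply_moves", "payload": {
  "targets": [
    [[-0.06,0,0.03],[0,0,0],0],
    [[-0.06,0,0.03],[0,0,0],0]
  ]
}}

```text
time_s: 7.85
tcp_pos: [0.5151, 0.1374, 0.174]
eef_rot: [-179.6, 24.1, -174.9]
contact_force: [-3.5, -1.6, 1.9]
gripper_width: 0.0
```

```bash
bash go.sh -.0895 .036 .178 180,25,-175
```

```text
pos [0.5151 0.1374 0.174 ] rpy [-179.64   24.13 -174.92] F [-3.5 -1.6  1.9] w 0.0 t 7.85 cab [-0.089   0.0344]
rows needed 1 dist 0.0043 ang 0.93
[-0.03, 0.04, -0.1] [-0.04, -0.11, 0.01]
```

Call:
{"api": "apply_moves", "payload": {
  "targets": [
    [[0.5,0,-0.23],[0,0,0],0],
    [[0.6,0,-0.5],[0,0,0],0],
    [[0.4,0,-0.75],[0,0,0],0],
    [[0.4,0,-0.75],[0,0,0],0],
    [[0.3,0,-0.7],[0,0,0],0]
  ]
}}

```text
time_s: 8.35
tcp_pos: [0.3866, 0.1261, 0.2456]
eef_rot: [-179.5, 23.8, -175.1]
contact_force: [-0.1, 1.4, 0.1]
gripper_width: 0.0003
```

Call:
{"api": "apply_moves", "payload": {
  "targets": [
    [[0.2,0,-0.5],[0,0,0],0],
    [[0.2,0,-0.3],[0,0,0],0],
    [[0,0,0],[0,0,0],0],
    [[0,0,0],[0,0,0],0],
    [[0,0,0],[0,0,0],0]
  ]
}}

```text
time_s: 8.85
tcp_pos: [0.3573, 0.1266, 0.273]
eef_rot: [179.7, 24.1, -175.0]
contact_force: [-0.4, 0.2, -0.0]
gripper_width: 0.0007
```

```bash
bash go.sh -.24 .036 .33 180,25,-175;  python3 -c "
from h import *
snap('scene','s5')"; python3 meas.py s5
```

```text
pos [0.3573 0.1266 0.273 ] rpy [ 179.68   24.06 -175.  ] F [-0.4  0.2 -0. ] w 0.0007 t 8.85 cab [-0.2471  0.0374]
rows needed 2 dist 0.0575 ang 1.0
[-0.37, -0.01, -0.62] [0.02, -0.06, -0.0]
[-0.38, -0.02, -0.61] [0.02, -0.06, -0.0]
s5 stone ((-160.5305633544922, -88.7529067993164), (88.31229400634766, 56.401153564453125), 12.749995231628418) 0.0382
s5 stone ((-159.92254638671875, -87.12596130371094), (101.94444274902344, 62.71836471557617), 10.442078590393066) 0.0293
dark [[-0.133, -0.281], [-0.076, -0.224]]
cup [[-0.005, 0.243], [0.059, 0.305]]
door (0.02, 0.17) [ 0.6652 -0.2007] 2648
door (-0.17, -0.02) [-0.0022 -0.0795] 1115
```

View pics/s5.png

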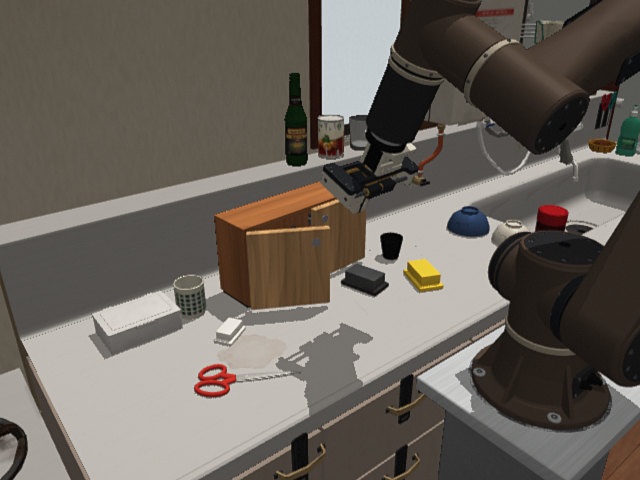

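The left door stands ajar, with its free edge at scene (329,270) and an angle of about 0.59 rad. The right door is flush, the stone is at (365,278) and the gripper is clear above. I let it settle and recheck.

Call:
{"api": "apply_moves", "payload": {
  "targets": [
    [[0,0,-0.4],[0,0,0],0],
    [[0,0,-0.4],[0,0,0],0],
    [[0,0,0],[0,0,0],0],
    [[0,0,0],[0,0,0],0],
    [[0,0,0],[0,0,0],0]
  ]
}}

```text
time_s: 9.4
tcp_pos: [0.3455, 0.1232, 0.2989]
eef_rot: [-179.7, 23.8, -175.1]
contact_force: [-0.3, -0.3, -0.5]
gripper_width: 0.0004
```

Call:
{"api": "apply_moves", "payload": {
  "targets": [
    [[0,0,0],[0,0,0],0],
    [[0,0,0],[0,0,0],0],
    [[0,0,0],[0,0,0],0],
    [[0,0,0],[0,0,0],0],
    [[0,0,0],[0,0,0],0]
  ]
}}

```text
time_s: 9.9
tcp_pos: [0.3458, 0.122, 0.2968]
eef_rot: [-179.4, 23.7, -175.2]
contact_force: [0.1, 0.6, -0.1]
gripper_width: -0.0
```

```bash
python3 -c "
from h import *
s=r.get_state();print(s['tcp_pos'],s['contact_force'],s['time_s'])
snap('scene','s6');snap('top','t6')"; python3 meas.py s6 t6
```

```text
[0.34582655 0.12200954 0.29678106] [ 0.12072922  0.56390842 -0.08037298] 9.9
s6 stone ((-159.7877197265625, -88.50328063964844), (86.94161987304688, 55.44688034057617), 9.118497848510742) 0.0382
s6 stone ((-160.67320251464844, -87.57347869873047), (102.1800765991211, 63.26326370239258), 11.0325927734375) 0.0292
dark [[-0.132, -0.283], [-0.076, -0.224]]
cup [[-0.006, 0.243], [0.058, 0.305]]
door (0.02, 0.17) [ 0.7387 -0.2144] 2661
door (-0.17, -0.02) [ 0.0005 -0.0792] 1125Traceback (most recent call last):
  File "meas.py", line 6, in <module>
    M=reg&(Z>lo)&(Z<.046); k,l,st,_=cv2.connectedComponentsWithStats(M.astype(np.uint8)); i=1+st[1:,4].argmax()
                                                                                              ~~~~~~~~~~~~~~~^^
ValueError: attempt to get argmax of an empty sequence
```

```bash
python3 -c "
from h import *
print(r.close_job())"
```

```text
the job is handed in; nothing more can be done
None
```

I slid the dark grey stone along the worktop to in front of the right door, then pressed the left door at its disc and backed off. The catch released and the door sprang ajar. I handed the job in at about 10 s of the 64 s allowed.

**Moves:** The stone stayed loosely caged between the fingers, never gripped or lifted, and slid about 0.2 m to the right. The press took about 3.5 N and went roughly 5 mm in.

**Last checks (scene camera, cupboard frame):**
- **Left door:** about 0.64 rad open. A second earlier it measured 0.59 rad.
- **Right door:** flush at x -79 mm, so shut.
- **Stone:** centre at about x -160 mm, y -88 mm, with its top at 38 mm, so flat on the worktop.
- **Cups:** both within about 1 mm of where they started.
- **Robot:** clear of everything, with contact force under 1 N (noise level).

**Failed or disagreeing checks:** The final check from the top camera failed because it found no stone pixels, probably because the arm hid the stone, so the last numbers rest on the scene camera alone. The stone's yaw estimates also scattered, from 7° to 13°, but yaw is not judged.

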